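Change the cartridges on the tumble mixer

TASK

First bring the mixer's drive lever through its zigzag gate to the STOP slot (red mark), before any finished cartridge is lifted. Then, with the lever left at STOP, lift every finished cartridge (black end bands) out of the mixer and lay it flat in the white tray, and drop every fresh cartridge (orange end bands) into a free bay of the mixer so that both axle ends lie fully home at the bottom of their slots; spare bays may stay empty. Last, take the lever through the gate to the RUN slot (green mark), and leave the bottle, beaker and jar standing where they are.

Things in the scene. Friction and masses are not known exactly. Their poses are not given: they have to be found in the camera images.
- rack: tumble mixer, fixed: blue base 150 x 310 x 15 mm, two white cheek plates 8 mm thick at x = +-58 mm, 100 mm clear between. Origin: centre of underside; axles lie along x, the 3 bays are 100 mm apart along y, z up. Each bay has in each cheek an open upright slot 15 mm wide, bottom 49 mm above the counter, straight for 26 mm, then a flared mouth 40 mm wide ending at 93 mm
- bay1 (a point): where the middle of a seated cartridge's axle lies in the bay at y = +100 mm of the mixer, 55 mm above the counter; a seated cartridge may sit up to 12 mm to either side along the axle. z up, x along the axle
- bay2 (a point): the same for the middle bay (y = 0)
- bay3 (a point): the same for the bay at y = -100 mm
- tray: white open tray, fixed, 180 x 250 mm outside and 30 mm high, walls and floor 5 mm thick. Origin: centre of the underside; x along its 180 mm side, y along its 250 mm side. Three cartridges fit side by side, axles along x, at y = -78, 0 and +78 mm
- gate: drive controller, fixed: blue box 81 (x) x 117 mm (y), aluminium plate on top at 60 mm. Origin: centre of underside. A 13 mm channel guides the lever's 10 mm stem in a square zigzag: (u, v) = (lever_u, lever_v) in mm from STOP (0, 0; red mark) via (0, 28), (32, 28), (32, 0), (64, 0) to RUN (64, 28; green mark). Lever axis at x = v - 14, y = u - 32 mm. Solid plate between the legs
- lever_u (a joint): position of the lever along the gate's y, m: 0 at the STOP end, 0.064 at the RUN end
- lever_v (a joint): position of the lever along the gate's x, m: 0 to 0.028. The lever slides stiffly in both directions (about 1 to 2 N) and stays where it is left; it does not tilt or lift
- lever_knob (a point): centre of the lever's yellow round knob, 28 mm in diameter and 42 mm tall, 97 mm above the counter (knob from 76 to 118 mm); it can be pinched from above
- wash_bottle: white bottle with a red cap, 64 mm in diameter, 160 mm tall; a bystander. Origin: centre of the underside
- beaker: glass beaker, 72 mm in diameter, 90 mm tall; a bystander. Origin: centre of the underside
- jar: amber jar with a blue cap, 60 mm in diameter, 80 mm tall; a bystander. Origin: centre of the underside
- fresh1: square white sample cartridge, body 84 x 46 x 46 mm, on a steel axle 12 mm thick and 150 mm long through its middle (33 mm sticks out at each end); origin: middle of axle and body, x along the axle; either end and any of the four sides may be swapped; about 0.22 kg; fresh: orange end bands; at first lying on the counter to the robot's right. May be absent
- fresh2: square white sample cartridge, body 84 x 46 x 46 mm, on a steel axle 12 mm thick and 150 mm long through its middle (33 mm sticks out at each end); origin: middle of axle and body, x along the axle; either end and any of the four sides may be swapped; about 0.22 kg; fresh: orange end bands; at first lying on the counter to the robot's right. May be absent
- fresh3: square white sample cartridge, body 84 x 46 x 46 mm, on a steel axle 12 mm thick and 150 mm long through its middle (33 mm sticks out at each end); origin: middle of axle and body, x along the axle; either end and any of the four sides may be swapped; about 0.22 kg; fresh: orange end bands; at first lying on the counter to the robot's right. May be absent
- done1: square white sample cartridge, body 84 x 46 x 46 mm, on a steel axle 12 mm thick and 150 mm long through its middle (33 mm sticks out at each end); origin: middle of axle and body, x along the axle; either end and any of the four sides may be swapped; about 0.22 kg; finished: black end bands; at first lying in bay1 of the mixer. May be absent
- done2: square white sample cartridge, body 84 x 46 x 46 mm, on a steel axle 12 mm thick and 150 mm long through its middle (33 mm sticks out at each end); origin: middle of axle and body, x along the axle; either end and any of the four sides may be swapped; about 0.22 kg; finished: black end bands; at first lying in bay2 of the mixer. May be absent
- done3: square white sample cartridge, body 84 x 46 x 46 mm, on a steel axle 12 mm thick and 150 mm long through its middle (33 mm sticks out at each end); origin: middle of axle and body, x along the axle; either end and any of the four sides may be swapped; about 0.22 kg; finished: black end bands; at first lying in bay3 of the mixer. May be absent
- fresh1_endA (a point): point on the axle of fresh1 near one end, at x = +70 mm of the cartridge
- fresh1_endB (a point): point on the axle of fresh1 near one end, at x = -70 mm of the cartridge
- fresh2_endA (a point): point on the axle of fresh2 near one end, at x = +70 mm of the cartridge
- fresh2_endB (a point): point on the axle of fresh2 near one end, at x = -70 mm of the cartridge
- fresh3_endA (a point): point on the axle of fresh3 near one end, at x = +70 mm of the cartridge
- fresh3_endB (a point): point on the axle of fresh3 near one end, at x = -70 mm of the cartridge

How it is judged:
By the outcome, as a careful person would: the job done as asked, in the order asked, and still so for the second after the job is handed in, with the robot touching nothing.
Of fresh1, fresh2, fresh3 only 2 to 3 are there at a start; the rules pass over those that are not, and their reading is None.
Of done1, done2, done3 only 2 to 3 are there at a start; the rules pass over those that are not, and their reading is None.
At some moment in a run one of fresh1, fresh2, fresh3 may be knocked a few centimetres aside while the robot is not near it.
Once in a run the grip may slacken for a moment while it holds something.
It also fails if it takes over 210 s, if anything falls off the work surface, if the arm or the gripper's body presses on something with over 40 N, if the wrist force passes 120 N, or if a joint passes its speed limit or range.

ROBOT

A 6-joint arm with a two-finger parallel gripper is mounted at the origin on the work surface. World frame = base frame: x ahead of the robot, y to its left, z up, the work surface at z = 0. Lengths are in m, angles in rad, forces in N, time in s.
With the tool pointing down it reaches from about 0.325 to 0.85 m from the base axis. Payload 15.5 kg.
Tool frame: the origin (TCP) lies at the very end of the fingers, on their centre line; the grasp point (between the pads) lies 19 mm behind it; z points along the fingers, y is the line along which they close (so a half turn about z gives the same grasp; the last joint's range is limited). The gripper opens to 91 mm and grips with 3 to 60 N. Pads are 32 mm wide; open, the fingers measure 118 mm over their backs; the gripper's body (76 mm by 178 mm) begins 60 mm behind the grasp point.
Start: joints at [1.25, 0.494, 1.345, -0, 1.302, -0.096], TCP at [0.139, 0.609, 0.214] pointing down, gripper open.
Joint ranges: [-2.91, 2.91], [-0.82, 2.16], [0.22, 2.67], [-1.22, 4.37], [0.12, 2.79], [-3.08, 3.08]. Speed limits (rad/s): [1.89, 1.89, 2.57, 3.01, 3.01, 3.01].

INTERFACE

Orientations are given as a unit quaternion [w, x, y, z].
In Python, from cell import telemetry, imaging, manip gives the robot as it stands.
- The arm moves only by the tool move_arm, never from a script. Its argument "motion" is a list of rows, each an object with "delta_pos": the shift along the tool's x, y, z each as a share of 7.5 cm, from -1 to 1, a list of three; "turn": the turn about the tool's z as a share of pi/2 rad, from -1 to 1; "hand": the closure, from 0 (fully open) to 1 (shut). In form: [{"delta_pos": [tx, ty, tz], "turn": turn, "hand": hand}, ...]. A call has 1 to 8 rows; each row shifts and turns the commanded pose from where the row before left it, along the tool's axes as they then stand; what a row does not reach is not made up. A row lasts 1/8 s, in which the tool goes at most 62.5 mm and 10.7 degrees, less where a joint would pass 70% of its speed; a pose out of reach is approached as far as the arm can. A call with a number of a shift or a turn outside -1 to 1 is refused whole. A call with a gripper value outside its range is refused whole. The fingers move at their own pace and stop on an object; the grip force is fixed at half the most. Time passes only in rows, so rows that do not move let the fingers close. It gives the time, the measured TCP pose, the force, the opening and the grip force at its end, in the units of the state.
- telemetry.get_state(): the state, without advancing time (a new reading comes with each control period).
- imaging.capture(name): name is "side" or "top" or "wrist"; returns (picture, depth): 420x560x3 uint8, red, green, blue; 420x560 float32, m along the optical axis (not along the pixel's ray), 0 where there is no reading.
- imaging.calibration(name): a dict with "fovy" (degrees; the focal length in pixels is half the picture's height over the tangent of half this angle, whatever the lens; pixels are square), "cx", "cy" (the principal point, pixels), "world_to_cam" (4x4, takes a point from world to camera coordinates). Camera axes: x right, y down, z forward; pixel columns grow to the right and rows downward; lengths in m; the calibration is good to about 2 mm. A picture is of the moment at which its call begins: read the wrist's pose just before it. calibration takes no time and is no camera call; for the wrist camera it gives the pose at the moment of the call.
- manip.finish_job(): hands the job in; it is judged then, once.
The state is a dict: "t": time; "q": joint angles; "dq": joint speeds; "joint_torque": joint torques, N m; "eef_pos": TCP position; "eef_rot": TCP orientation; "wrist_force": force on the tool from outside, world axes, zero at the start; "wrist_torque": the same for the moment, N m; "width": finger opening in m; "finger_force": force on a finger pad.
Only numpy, scipy, OpenCV 4.12 (cv2) and the standard library are available. Lean on these libraries where they do the work, as an engineer would, in place of code of your own. Each camera call takes 0.05 s, during which the arm holds its last target. There are 200 camera calls.

## Working session

There is one attempt and no reset: what is moved stays moved. The work goes in short steps, Python scripts to look and compute and a tool call to move; the robot and the scene stay as the last step left them, time stands still between calls to the robot, and variables do not carry over. Pictures are saved under pics/ and viewed, at most 14 in all, crops included, and the job is handed in when it is done.

Besides the shell and the picture viewer there is one more tool, called after "Call:" as name([rows], argument=value, ...), one row to a line, values as JSON. move_arm: Moves the arm, as the interface text tells. Its arguments: {"type":"object","properties":{"motion":{"type":"array","items":{"type":"object","properties":{"delta_pos":{"type":"array","items":{"type":"number"}},"turn":{"type":"number"},"hand":{"type":"number"}}}}},"required":["motion"]}

```bash
mkdir -p pics; cat > h.py <<'E'
import numpy as np, cv2
from cell import telemetry, imaging, manip
def cap(n,save=None):
    c=imaging.calibration(n); p,d=imaging.capture(n)
    if save: cv2.imwrite('pics/'+save,p[:,:,::-1])
    return c,p,d
def world(c,d):
    """per-pixel world points from depth"""
    H,W=d.shape; f=H/2/np.tan(np.radians(c['fovy'])/2)
    v,u=np.mgrid[:H,:W]; P=np.stack([(u-c['cx'])/f*d,(v-c['cy'])/f*d,d],-1)
    T=np.linalg.inv(c['world_to_cam']); return P@T[:3,:3].T+T[:3,3]
E
python3 - <<'E'
from h import *
for n in ('top','side'):
    c,p,d=cap(n,n+'0.png'); T=np.linalg.inv(c['world_to_cam']); print(n,c['fovy'],c['cx'],c['cy'],T.round(3).tolist())
    np.savez('pics/'+n+'0.npz',p=p,d=d)
s=telemetry.get_state(); print(s['eef_pos'],s['eef_rot'],s['t'])
E
```

```text
top 48.22582826110654 280.52024425211056 206.6717360520629 [[-0.005, -0.995, 0.102, 0.438], [-1.0, 0.006, 0.006, 0.038], [-0.007, -0.102, -0.995, 1.274], [0.0, 0.0, 0.0, 1.0]]
side 55.02645506872342 285.15490236573316 206.27035835962664 [[-0.935, -0.28, 0.22, 0.356], [-0.356, 0.716, -0.601, 0.589], [0.011, -0.64, -0.768, 0.783], [0.0, 0.0, 0.0, 1.0]]
[0.13922603 0.6089659  0.213426  ] [-1.04604568e-04  1.12186840e-01  9.93686998e-01 -5.02354461e-04] 0.1
```

View pics/top0.png

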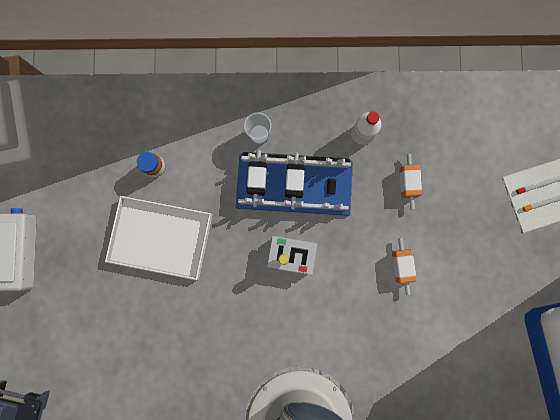

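View pics/side0.png

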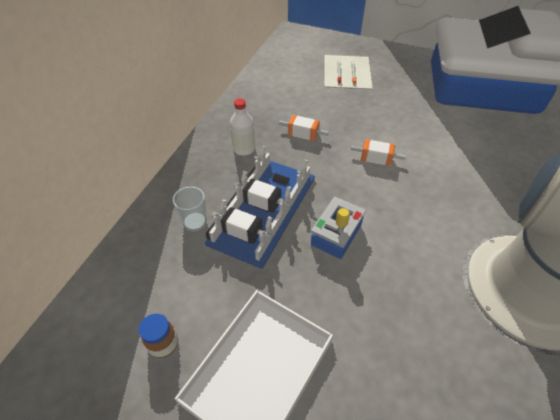

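The top view shows two done cartridges, at about (257,179) and (295,181). The right bay (332,187) is empty. The two fresh ones are at (411,181) and (404,266). The knob is at (284,259), with red at (303,269) and green at (281,241). The tray is around (158,240).

```bash
python3 - <<'E'
from h import *
for n in ('top','side'):
    z=np.load(f'pics/{n}0.npz'); c=imaging.calibration(n); W=world(c,z['d']); hsv=cv2.cvtColor(z['p'],cv2.COLOR_RGB2HSV)
    def comp(name,lo,hi,zr,amin=8):
        m=(cv2.inRange(hsv,lo,hi)>0)&(W[...,2]>zr[0])&(W[...,2]<zr[1])&(z['d']>0)&(abs(W[...,1])<.6)&(W[...,0]>.15)&(W[...,0]<.85)
        k,l,st,ce=cv2.connectedComponentsWithStats(m.astype(np.uint8))
        for i in range(1,k):
            if st[i,4]<amin: continue
            P=W[l==i]; r=cv2.minAreaRect((P[:,:2]*1000).astype(np.float32))
            print(n,name,st[i,4],ce[i].round(),'med',np.median(P,0).round(4),'rect',np.round(r[0]),np.round(r[1]),round(r[2],1))
    comp('orange',(5,150,120),(16,255,255),(.0,.08))
    comp('red',(0,150,100),(4,255,255),(.02,.2)); comp('red',(172,150,100),(180,255,255),(.02,.2))
    comp('green',(45,100,60),(85,255,255),(.03,.1))
    comp('yellow',(20,130,100),(33,255,255),(.06,.14))
    comp('blue',(105,130,50),(125,255,255),(.005,.03),60)
    comp('bluecap',(100,130,50),(125,255,255),(.06,.1))
    comp('plate',(0,0,90),(180,50,255),(.055,.066),60)
    comp('trayrim',(0,0,120),(180,50,255),(.02,.035),60)
    comp('cheek',(0,0,120),(180,50,255),(.082,.1),4)
    comp('whitebody',(0,0,150),(180,40,255),(.04,.052),30)
    comp('donetop',(0,0,150),(180,40,255),(.07,.083),30)
E
```

```text
top orange 31 [158. 163.] med [0.6799 0.3676 0.0543] rect [685. 369.] [41. 12.] 6.0
top orange 80 [411. 167.] med [ 0.6667 -0.3012  0.0466] rect [ 667. -302.] [14. 41.] 3.1
top orange 81 [413. 193.] med [ 0.5975 -0.3033  0.0462] rect [ 598. -304.] [13. 44.] 3.3
top orange 90 [404. 253.] med [ 0.4403 -0.2746  0.0461] rect [ 441. -275.] [14. 43.] 5.0
top orange 85 [408. 279.] med [ 0.3733 -0.2826  0.0468] rect [ 372. -283.] [13. 43.] 7.3
top red 100 [373. 117.] med [ 0.7694 -0.1809  0.1603] rect [ 770. -181.] [25. 26.] 85.6
top red 39 [302. 269.] med [ 0.4009 -0.011   0.0627] rect [401.  -9.] [20. 12.] 81.6
top green 37 [281. 241.] med [0.4726 0.0449 0.0622] rect [473.  44.] [18. 10.] 89.6
top yellow 86 [283. 259.] med [0.4271 0.0399 0.1172] rect [427.  39.] [22. 24.] 89.7
top blue 2538 [307. 189.] med [ 0.6123 -0.0533  0.0152] rect [627.   9.] [309. 148.] 85.9
top blue 771 [275. 183.] med [0.631  0.0605 0.0151] rect [634.  61.] [ 87. 102.] 86.6
top bluecap 336 [147. 161.] med [0.6798 0.3909 0.0793] rect [680. 391.] [51. 51.] 23.0
top bluecap 378 [538. 333.] med [ 0.2412 -0.5911  0.082
[... 5377 characters left out ...]
3. 122.] med [ 0.6313 -0.3012  0.0458] rect [ 632. -303.] [50. 47.] 2.1
side whitebody 216 [379. 147.] med [ 0.4046 -0.2752  0.0459] rect [ 405. -278.] [50. 47.] 6.7
side whitebody 41 [294. 190.] med [ 0.5642 -0.0398  0.0488] rect [564. -42.] [51.  8.] 86.8
side whitebody 42 [232. 202.] med [0.6878 0.0495 0.0488] rect [688.  50.] [42.  9.] 84.9
side whitebody 52 [194. 219.] med [0.7469 0.127  0.0458] rect [749. 125.] [42. 10.] 40.8
side whitebody 33 [274. 223.] med [0.5716 0.0693 0.0485] rect [573.  71.] [31.  7.] 85.0
side donetop 330 [261. 189.] med [0.6292 0.01   0.0779] rect [630.   8.] [46. 55.] 86.6
side donetop 391 [240. 220.] med [0.6369 0.1094 0.0777] rect [637. 108.] [46. 55.] 85.4
```

```bash
cat >> h.py <<'E'
def plan(x,y,z,psi):
    """print turn first, then shifts in tool units (75 mm) to TCP x,y,z (mm) with finger line at psi deg"""
    s=telemetry.get_state(); w,a,b,c=s['eef_rot']; R=np.array([2*(a*b-w*c),1-2*(a*a+c*c)])
    p0=np.degrees(np.arctan2(R[1],R[0])); q=np.radians(psi); d=np.array([x,y,z])-1000*s['eef_pos']
    print('t %.1f tcp'%s['t'],(1000*s['eef_pos']).round(1),'psi %.1f'%p0,'turn %.3f'%((p0-psi)/90),
      'units',np.round([(-np.sin(q)*d[0]+np.cos(q)*d[1])/75,(np.cos(q)*d[0]+np.sin(q)*d[1])/75,-d[2]/75],3),
      'F',np.round(s['wrist_force'],1),'w %.1f'%(1000*s['width']))
E
python3 -c "
from h import *
plan(425.5,40,180,80.3)"
```

```text
t 0.1 tcp [139.2 609.  213.4] psi 77.1 turn -0.035 units [-5.041 -6.835  0.446] F [ 0.6 -0.4  0.2] w 91.3
```

Call:
move_arm([
  {"delta_pos":[0,0,0],"turn":-0.036,"hand":0},
  {"delta_pos":[-0.42,-0.57,0],"turn":0,"hand":0},
  {"delta_pos":[-0.42,-0.57,0],"turn":0,"hand":0},
  {"delta_pos":[-0.42,-0.57,0],"turn":0,"hand":0},
  {"delta_pos":[-0.42,-0.57,0],"turn":0,"hand":0},
  {"delta_pos":[-0.42,-0.57,0],"turn":0,"hand":0},
  {"delta_pos":[-0.42,-0.57,0],"turn":0,"hand":0},
  {"delta_pos":[-0.42,-0.57,0],"turn":0,"hand":0},
])

```text
t: 1.1
eef_pos: [0.307, 0.2758, 0.2139]
eef_rot: [0.0, 0.084, 0.996, -0.0]
wrist_force: [0.5, 0.7, 0.6]
width: 0.0909
finger_force: 0.0
```

Call:
move_arm([
  {"delta_pos":[-0.42,-0.57,0],"turn":0,"hand":0},
  {"delta_pos":[-0.42,-0.57,0],"turn":0,"hand":0},
  {"delta_pos":[-0.42,-0.57,0],"turn":0,"hand":0},
  {"delta_pos":[-0.42,-0.57,0],"turn":0,"hand":0},
  {"delta_pos":[-0.42,-0.57,0],"turn":0,"hand":0},
  {"delta_pos":[0,0,0],"turn":0,"hand":0},
  {"delta_pos":[0,0,0],"turn":0,"hand":0},
])

```text
t: 1.98
eef_pos: [0.4256, 0.0403, 0.2137]
eef_rot: [-0.0, 0.084, 0.996, 0.0]
wrist_force: [0.0, 0.9, 0.1]
width: 0.0911
finger_force: 0.0
```

```bash
python3 - <<'E'
from h import *
plan(425.5,40,84,80.3)
c,p,d=cap('wrist','w1.png'); W=world(c,d); hsv=cv2.cvtColor(p,cv2.COLOR_RGB2HSV)
for n,lo,hi,zr in (('yel',(20,130,80),(33,255,255),(.112,.125)),('red',(0,150,80),(4,255,255),(.055,.07)),('green',(45,100,60),(85,255,255),(.055,.07)),('plate',(0,0,60),(180,60,255),(.055,.064))):
    m=(cv2.inRange(hsv,lo,hi)>0)&(W[...,2]>zr[0])&(W[...,2]<zr[1])&(d>0)
    P=W[m]
    if len(P)>10: print(n,len(P),np.median(P,0).round(4),cv2.minAreaRect((P[:,:2]*1000).astype(np.float32)))
E
```

```text
t 2.0 tcp [425.6  40.3 213.7] psi 80.3 turn 0.000 units [ 1.000e-03 -4.000e-03  1.729e+00] F [0.  0.9 0.1] w 91.1
yel 573 [0.4254 0.04   0.1168] ((426.7069396972656, 39.760555267333984), (26.233970642089844, 25.325706481933594), 85.83444213867188)
red 234 [ 0.402  -0.0089  0.0611] ((401.89508056640625, -9.06950855255127), (21.529155731201172, 13.078676223754883), 79.64661407470703)
green 215 [0.4731 0.0434 0.061 ] ((473.3940124511719, 43.36811065673828), (21.420862197875977, 15.286494255065918), 80.62735748291016)
plate 4681 [0.4325 0.0122 0.0591] ((515.6990966796875, 31.841323852539062), (276.3785400390625, 137.76219177246094), 10.865511894226074)
```

Call:
move_arm([
  {"delta_pos":[0,0,0.45],"turn":0,"hand":0},
  {"delta_pos":[0,0,0.45],"turn":0,"hand":0.3},
  {"delta_pos":[0,0,0.45],"turn":0,"hand":0.3},
  {"delta_pos":[0,0,0.38],"turn":0,"hand":0.5},
  {"delta_pos":[0,0,0],"turn":0,"hand":1},
  {"delta_pos":[0,0,0],"turn":0,"hand":1},
  {"delta_pos":[0,0,0],"turn":0,"hand":1},
  {"delta_pos":[0,0,0],"turn":0,"hand":1},
])

```text
t: 3.02
eef_pos: [0.4267, 0.0403, 0.085]
eef_rot: [0.001, 0.084, 0.996, 0.0]
wrist_force: [0.5, 0.9, 8.0]
width: 0.0272
finger_force: 30.0
```

```bash
python3 -c "
from h import *
plan(425.5,40,84,80.3)"
```

```text
t 3.0 tcp [426.7  40.3  85. ] psi 80.4 turn 0.001 units [ 0.015 -0.006  0.013] F [0.5 0.9 8. ] w 27.2
```

Call:
move_arm([
  {"delta_pos":[0,-0.07,0],"turn":0,"hand":1},
  {"delta_pos":[0,-0.07,0],"turn":0,"hand":1},
  {"delta_pos":[0,-0.07,0],"turn":0,"hand":1},
  {"delta_pos":[0,-0.07,0],"turn":0,"hand":1},
  {"delta_pos":[0,0,0],"turn":0,"hand":1},
  {"delta_pos":[0,0,0],"turn":0,"hand":1},
])

```text
t: 3.78
eef_pos: [0.4231, 0.0193, 0.0849]
eef_rot: [0.001, 0.084, 0.996, -0.0]
wrist_force: [-1.0, -0.9, 11.3]
width: 0.0271
finger_force: 30.0
```

Call:
move_arm([
  {"delta_pos":[-0.07,0,0],"turn":0,"hand":1},
  {"delta_pos":[-0.1,0,0],"turn":0,"hand":1},
  {"delta_pos":[-0.1,0,0],"turn":0,"hand":1},
  {"delta_pos":[-0.1,0,0],"turn":0,"hand":1},
  {"delta_pos":[0,0,0],"turn":0,"hand":1},
  {"delta_pos":[0,0,0],"turn":0,"hand":1},
])

```text
t: 4.53
eef_pos: [0.4509, 0.0146, 0.0849]
eef_rot: [0.001, 0.084, 0.996, -0.0]
wrist_force: [0.8, -2.1, 7.5]
width: 0.0272
finger_force: 30.0
```

```bash
cat >> h.py <<'E'
def uv():
    s=telemetry.get_state(); d=1000*s['eef_pos'][:2]-[437.6,17.2]; a=np.radians(80.3)
    print('u %.1f v %.1f'%(np.cos(a)*d[0]+np.sin(a)*d[1]+32,np.sin(a)*d[0]-np.cos(a)*d[1]+14),'F',np.round(s['wrist_force'],1),'w %.1f'%(1000*s['width']))
E
python3 -c "
from h import *
uv()"
```

```text
u 31.7 v 27.5 F [ 0.8 -2.1  7.5] w 27.2
```

Call:
move_arm([
  {"delta_pos":[0,-0.1,0],"turn":0,"hand":1},
  {"delta_pos":[0,-0.1,0],"turn":0,"hand":1},
  {"delta_pos":[0,-0.1,0],"turn":0,"hand":1},
  {"delta_pos":[0,-0.12,0],"turn":0,"hand":1},
  {"delta_pos":[0,0,0],"turn":0,"hand":1},
  {"delta_pos":[0,0,0],"turn":0,"hand":1},
])

```text
t: 5.28
eef_pos: [0.4455, -0.0166, 0.0849]
eef_rot: [0.001, 0.084, 0.996, -0.0]
wrist_force: [0.4, -1.5, 6.4]
width: 0.0271
finger_force: 30.0
```

Call:
move_arm([
  {"delta_pos":[0.08,0,0],"turn":0,"hand":1},
  {"delta_pos":[0.1,0,0],"turn":0,"hand":1},
  {"delta_pos":[0.1,0,0],"turn":0,"hand":1},
  {"delta_pos":[0.1,0,0],"turn":0,"hand":1},
  {"delta_pos":[0,0,0],"turn":0,"hand":1},
  {"delta_pos":[0,0,0],"turn":0,"hand":1},
])

```text
t: 6.02
eef_pos: [0.417, -0.0116, 0.0849]
eef_rot: [0.001, 0.084, 0.996, -0.0]
wrist_force: [-1.9, -0.8, 11.3]
width: 0.0273
finger_force: 30.0
```

```bash
python3 -c "
from h import *
uv()"
```

```text
u 0.1 v -1.4 F [-1.9 -0.8 11.3] w 27.3
```

Call:
move_arm([
  {"delta_pos":[0,0,0],"turn":0,"hand":0.4},
  {"delta_pos":[0,0,0],"turn":0,"hand":0.2},
  {"delta_pos":[0,0,0],"turn":0,"hand":0},
  {"delta_pos":[0,0,-0.45],"turn":0,"hand":0},
  {"delta_pos":[0,0,-0.6],"turn":0,"hand":0},
  {"delta_pos":[0,0,-0.6],"turn":0,"hand":0},
  {"delta_pos":[0,0,0],"turn":0,"hand":0},
])

```text
t: 6.9
eef_pos: [0.4182, -0.0117, 0.2106]
eef_rot: [0.003, 0.084, 0.996, -0.0]
wrist_force: [-0.3, -0.3, -0.1]
width: 0.0906
finger_force: 0.0
```

```bash
python3 - <<'E'
from h import *
c,p,d=cap('wrist','w2.png'); W=world(c,d); hsv=cv2.cvtColor(p,cv2.COLOR_RGB2HSV)
m=(cv2.inRange(hsv,(20,130,80),(33,255,255))>0)&(W[...,2]>.112)&(W[...,2]<.125)
P=W[m]; print(len(P),np.median(P,0).round(4),cv2.minAreaRect((P[:,:2]*1000).astype(np.float32)))
plan(634,108,220,86)
E
```

```text
583 [ 0.4158 -0.0119  0.1167] ((416.98223876953125, -11.933332443237305), (26.55007553100586, 25.7108211517334), 26.718599319458008)
t 7.0 tcp [417.2 -11.5 208.9] psi 80.4 turn -0.063 units [-2.772  1.791 -0.147] F [-0.7  0.2 -1.3] w 90.9
```

View pics/w2.png

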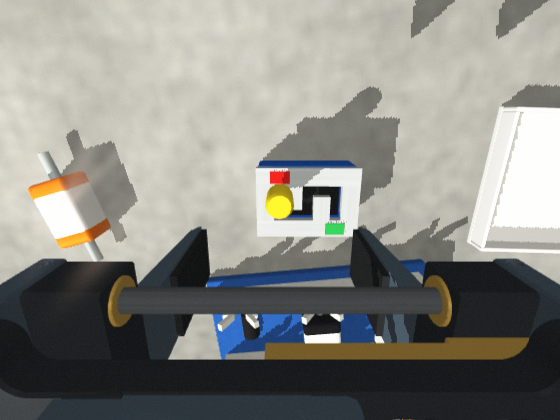

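The knob, at (279,202), sits beside the red mark (280,177), so the lever is at STOP. Next is done1.

Call:
move_arm([
  {"delta_pos":[0,0,0],"turn":-0.062,"hand":0},
  {"delta_pos":[-0.564,0.358,0],"turn":0,"hand":0},
  {"delta_pos":[-0.564,0.358,0],"turn":0,"hand":0},
  {"delta_pos":[-0.564,0.358,0],"turn":0,"hand":0},
  {"delta_pos":[-0.564,0.358,0],"turn":0,"hand":0},
  {"delta_pos":[-0.564,0.358,0],"turn":0,"hand":0},
  {"delta_pos":[0,0,0],"turn":0,"hand":0},
])

```text
t: 7.82
eef_pos: [0.6386, 0.109, 0.2053]
eef_rot: [-0.001, 0.035, 0.999, 0.0]
wrist_force: [-0.8, -0.3, -0.2]
width: 0.0914
finger_force: 0.0
```

```bash
python3 -c "
from h import *
plan(637.5,107.7,40,86)"
```

```text
t 7.8 tcp [638.6 109.  205.3] psi 86.0 turn 0.000 units [ 0.013 -0.018  2.204] F [-0.8 -0.3 -0.2] w 91.4
```

Call:
move_arm([
  {"delta_pos":[0.013,-0.018,0.6],"turn":0,"hand":0},
  {"delta_pos":[0,0,0.6],"turn":0,"hand":0},
  {"delta_pos":[0,0,0.5],"turn":0,"hand":0},
  {"delta_pos":[0,0,0.5],"turn":0,"hand":0},
  {"delta_pos":[0,0,0],"turn":0,"hand":0},
  {"delta_pos":[0,0,0],"turn":0,"hand":1},
  {"delta_pos":[0,0,0],"turn":0,"hand":1},
  {"delta_pos":[0,0,0],"turn":0,"hand":1},
])

```text
t: 8.82
eef_pos: [0.6365, 0.1063, 0.0441]
eef_rot: [0.001, 0.035, 0.999, 0.0]
wrist_force: [0.4, -0.2, 0.3]
width: 0.0638
finger_force: 0.0
```

Call:
move_arm([
  {"delta_pos":[0,0,0],"turn":0,"hand":1},
  {"delta_pos":[0,0,-0.2],"turn":0,"hand":1},
  {"delta_pos":[0,0,-0.3],"turn":0,"hand":1},
  {"delta_pos":[0,0,-0.4],"turn":0,"hand":1},
  {"delta_pos":[0,0,-0.4],"turn":0,"hand":1},
  {"delta_pos":[0,0,0],"turn":0,"hand":1},
])

```text
t: 9.57
eef_pos: [0.6372, 0.1063, 0.1432]
eef_rot: [0.002, 0.035, 0.999, 0.0]
wrist_force: [0.9, 0.7, -1.7]
width: 0.0489
finger_force: 28.9
```

```bash
python3 -c "
from h import *
plan(495,420.5,140,78.6)"
```

```text
t 9.6 tcp [637.2 106.3 143.2] psi 85.9 turn 0.082 units [2.687 3.731 0.043] F [ 0.9  0.7 -1.7] w 48.9
```

Call:
move_arm([
  {"delta_pos":[0,0,0],"turn":0,"hand":1},
  {"delta_pos":[0,0,0],"turn":0,"hand":1},
])

```text
t: 9.82
eef_pos: [0.6352, 0.1062, 0.1394]
eef_rot: [-0.001, 0.035, 0.999, -0.0]
wrist_force: [-0.1, -0.4, -1.3]
width: 0.0488
finger_force: 28.9
```

```bash
python3 - <<'E'
from h import *
c,p,d=cap('side'); cv2.imwrite('pics/s2.png',cv2.resize(p[130:330,130:400,::-1],None,fx=2.9,fy=2.9))
E
```

```text
(no output)
```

View pics/s2.png

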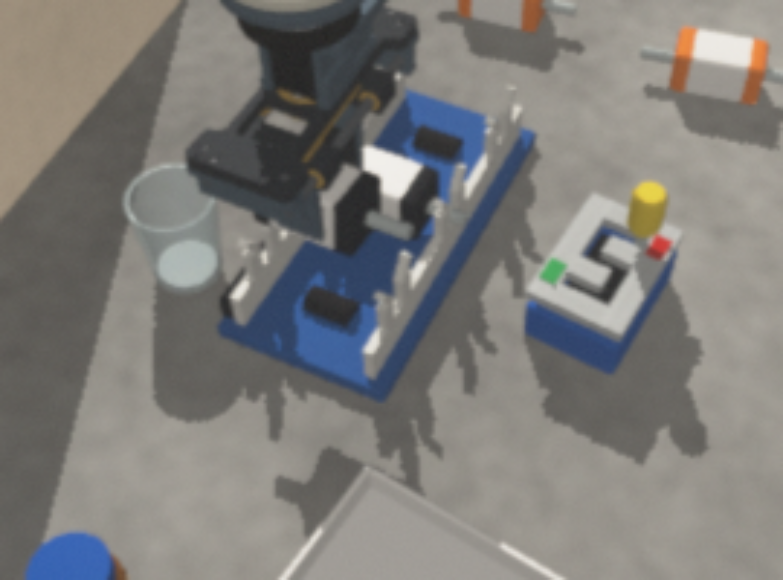

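The cartridge is held level above bay1. I'm carrying it to the tray.

Call:
move_arm([
  {"delta_pos":[0,0,0],"turn":0.082,"hand":1},
  {"delta_pos":[0.38,0.533,0],"turn":0,"hand":1},
  {"delta_pos":[0.38,0.533,0],"turn":0,"hand":1},
  {"delta_pos":[0.38,0.533,0],"turn":0,"hand":1},
  {"delta_pos":[0.38,0.533,0],"turn":0,"hand":1},
  {"delta_pos":[0.38,0.533,0],"turn":0,"hand":1},
  {"delta_pos":[0.38,0.533,0],"turn":0,"hand":1},
  {"delta_pos":[0.38,0.533,0],"turn":0,"hand":1},
])

```text
t: 10.88
eef_pos: [0.4949, 0.4213, 0.1397]
eef_rot: [-0.0, 0.1, 0.995, -0.0]
wrist_force: [1.7, 0.4, -1.8]
width: 0.0486
finger_force: 28.9
```

Call:
move_arm([
  {"delta_pos":[0,0,0.4],"turn":0,"hand":1},
  {"delta_pos":[0,0,0.4],"turn":0,"hand":1},
  {"delta_pos":[0,0,0.4],"turn":0,"hand":1},
  {"delta_pos":[0,0,0.2],"turn":0,"hand":1},
  {"delta_pos":[0,0,0],"turn":0,"hand":1},
  {"delta_pos":[0,0,0],"turn":0,"hand":1},
])

```text
t: 11.62
eef_pos: [0.4965, 0.4204, 0.0364]
eef_rot: [0.001, 0.1, 0.995, 0.0]
wrist_force: [-1.2, -0.7, -0.9]
width: 0.0484
finger_force: 28.9
```

```bash
python3 -c "
from h import *
plan(495,420.5,14,78.6)"
```

```text
t 11.6 tcp [496.5 420.4  36.4] psi 78.6 turn -0.000 units [ 0.02  -0.003  0.299] F [-1.2 -0.7 -0.9] w 48.4
```

Call:
move_arm([
  {"delta_pos":[0,0,0.12],"turn":0,"hand":1},
  {"delta_pos":[0,0,0.08],"turn":0,"hand":1},
  {"delta_pos":[0,0,0.03],"turn":0,"hand":1},
  {"delta_pos":[0,0,0],"turn":0,"hand":1},
])

```text
t: 12.12
eef_pos: [0.4964, 0.4207, 0.0187]
eef_rot: [0.001, 0.1, 0.995, 0.001]
wrist_force: [-0.2, 3.2, 5.5]
width: 0.0459
finger_force: 30.0
```

Call:
move_arm([
  {"delta_pos":[0,0,0],"turn":0,"hand":0.35},
  {"delta_pos":[0,0,0],"turn":0,"hand":0.2},
  {"delta_pos":[0,0,0],"turn":0,"hand":0.1},
  {"delta_pos":[0,0,-0.3],"turn":0,"hand":0},
  {"delta_pos":[0,0,-0.6],"turn":0,"hand":0},
  {"delta_pos":[0,0,-0.6],"turn":0,"hand":0},
  {"delta_pos":[0,0,-0.6],"turn":0,"hand":0},
  {"delta_pos":[0,0,0],"turn":0,"hand":0},
])

```text
t: 13.12
eef_pos: [0.4974, 0.4211, 0.1793]
eef_rot: [0.002, 0.1, 0.995, 0.002]
wrist_force: [0.6, 1.4, -0.3]
width: 0.0911
finger_force: 0.0
```

```bash
python3 - <<'E'
from h import *
plan(630.5,8.5,175,86)
for n in ('top',):
    c,p,d=cap(n); W=world(c,d); hsv=cv2.cvtColor(p,cv2.COLOR_RGB2HSV)
    for nm,lo,hi in (('black',(0,0,0),(180,255,60)),('white',(0,0,150),(180,40,255))):
        m=(cv2.inRange(hsv,lo,hi)>0)&(W[...,2]>.042)&(W[...,2]<.06)&(abs(W[...,1]-.42)<.08)&(abs(W[...,0]-.495)<.08)
        P=W[m]; print(nm,len(P),np.median(P,0).round(4) if len(P) else '',P[:,2].std())
    m=(cv2.inRange(hsv,(5,150,120),(16,255,255))>0)&(W[...,2]<.08)&(W[...,1]<0)&(W[...,0]>.2)
    k,l,st,ce=cv2.connectedComponentsWithStats(m.astype(np.uint8))
    for i in range(1,k):
        if st[i,4]>20: print(st[i,4],np.median(W[l==i],0).round(4))
E
```

```text
t 13.1 tcp [497.4 421.1 179.3] psi 78.6 turn -0.083 units [-2.154 -5.364  0.058] F [ 0.6  1.4 -0.3] w 91.1
black 26 [0.5221 0.3954 0.0502] 0.0033231888168143895
white 56 [0.4946 0.3995 0.0485] 0.003278202087036843
80 [ 0.6668 -0.3003  0.0466]
82 [ 0.5974 -0.3028  0.0461]
31 [ 0.561  -0.6185  0.0143]
90 [ 0.4403 -0.2745  0.0465]
86 [ 0.3733 -0.2819  0.0463]
```

Call:
move_arm([
  {"delta_pos":[0,0,0],"turn":-0.083,"hand":0},
  {"delta_pos":[-0.22,-0.54,0],"turn":0,"hand":0},
  {"delta_pos":[-0.22,-0.54,0],"turn":0,"hand":0},
  {"delta_pos":[-0.22,-0.54,0],"turn":0,"hand":0},
  {"delta_pos":[-0.22,-0.54,0],"turn":0,"hand":0},
  {"delta_pos":[-0.22,-0.54,0],"turn":0,"hand":0},
  {"delta_pos":[-0.22,-0.54,0],"turn":0,"hand":0},
  {"delta_pos":[-0.22,-0.54,0],"turn":0,"hand":0},
])

```text
t: 14.18
eef_pos: [0.591, 0.1277, 0.1742]
eef_rot: [-0.001, 0.035, 0.999, -0.0]
wrist_force: [-0.9, -0.3, 0.3]
width: 0.0912
finger_force: 0.0
```

Call:
move_arm([
  {"delta_pos":[-0.2,-0.53,0],"turn":0,"hand":0},
  {"delta_pos":[-0.2,-0.53,0],"turn":0,"hand":0},
  {"delta_pos":[-0.21,-0.52,0],"turn":0,"hand":0},
  {"delta_pos":[0,0,0],"turn":0,"hand":0},
  {"delta_pos":[0,0,0],"turn":0,"hand":0},
])

```text
t: 14.8
eef_pos: [0.6282, 0.0082, 0.1745]
eef_rot: [-0.001, 0.035, 0.999, 0.0]
wrist_force: [-0.2, 0.1, 0.6]
width: 0.0913
finger_force: 0.0
```

```bash
python3 - <<'E'
from h import *
plan(630.5,8.5,38,86)
c,p,d=cap('top'); cv2.imwrite('pics/t2.png',cv2.resize(p[140:310,80:230,::-1],None,fx=3.5,fy=3.5))
W=world(c,d); hsv=cv2.cvtColor(p,cv2.COLOR_RGB2HSV)
m=(W[...,2]>.043)&(W[...,2]<.06)&(abs(W[...,1]-.42)<.08)&(abs(W[...,0]-.495)<.1)
P=W[m]; print(len(P),np.median(P,0).round(4),cv2.minAreaRect((P[:,:2]*1000).astype(np.float32)))
E
```

```text
t 14.8 tcp [628.2   8.2 174.5] psi 86.0 turn 0.000 units [-0.031  0.006  1.821] F [-0.2  0.1  0.6] w 91.3
568 [0.4985 0.4178 0.0508] ((499.2447509765625, 418.50970458984375), (48.19802474975586, 83.7022705078125), 78.4406967163086)
```

View pics/t2.png

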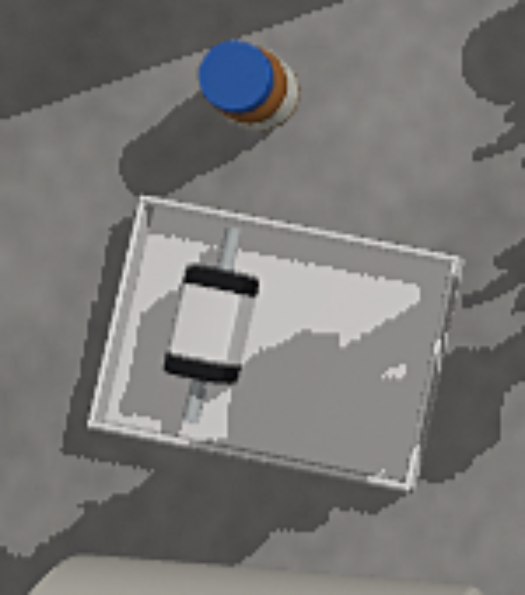

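The first cartridge lies flat in the tray's left half, at crop (211,325), square to the walls. Next is done2.

Call:
move_arm([
  {"delta_pos":[-0.03,0,0.6],"turn":0,"hand":0},
  {"delta_pos":[0,0,0.6],"turn":0,"hand":0},
  {"delta_pos":[0,0,0.5],"turn":0,"hand":0},
  {"delta_pos":[0,0,0.12],"turn":0,"hand":0},
  {"delta_pos":[0,0,0],"turn":0,"hand":1},
  {"delta_pos":[0,0,0],"turn":0,"hand":1},
  {"delta_pos":[0,0,0],"turn":0,"hand":1},
  {"delta_pos":[0,0,0],"turn":0,"hand":1},
])

```text
t: 15.85
eef_pos: [0.6316, 0.0077, 0.0399]
eef_rot: [0.001, 0.035, 0.999, -0.0]
wrist_force: [-0.4, 0.3, 0.0]
width: 0.0541
finger_force: 0.0
```

Call:
move_arm([
  {"delta_pos":[0,0,0],"turn":0,"hand":1},
  {"delta_pos":[0,0,0],"turn":0,"hand":1},
  {"delta_pos":[0,0,-0.1],"turn":0,"hand":1},
  {"delta_pos":[0,0,-0.3],"turn":0,"hand":1},
  {"delta_pos":[0,0,-0.5],"turn":0,"hand":1},
  {"delta_pos":[0,0,-0.5],"turn":0,"hand":1},
  {"delta_pos":[0,0,0],"turn":0,"hand":1},
  {"delta_pos":[0,0,0],"turn":0,"hand":1},
])

```text
t: 16.85
eef_pos: [0.6307, 0.0078, 0.1437]
eef_rot: [-0.0, 0.035, 0.999, 0.0]
wrist_force: [-0.1, -0.4, -2.4]
width: 0.0457
finger_force: 30.0
```

```bash
python3 -c "
from h import *
plan(476,327,140,78.6)"
```

```text
t 16.9 tcp [630.7   7.8 143.7] psi 86.0 turn 0.083 units [2.863 3.765 0.049] F [-0.1 -0.4 -2.4] w 45.7
```

Call:
move_arm([
  {"delta_pos":[0,0,0],"turn":0.083,"hand":1},
  {"delta_pos":[0.409,0.538,0],"turn":0,"hand":1},
  {"delta_pos":[0.409,0.538,0],"turn":0,"hand":1},
  {"delta_pos":[0.409,0.538,0],"turn":0,"hand":1},
  {"delta_pos":[0.409,0.538,0],"turn":0,"hand":1},
  {"delta_pos":[0.409,0.538,0],"turn":0,"hand":1},
  {"delta_pos":[0.409,0.538,0],"turn":0,"hand":1},
  {"delta_pos":[0.409,0.538,0],"turn":0,"hand":1},
])

```text
t: 17.85
eef_pos: [0.4752, 0.3281, 0.1428]
eef_rot: [-0.001, 0.1, 0.995, -0.001]
wrist_force: [0.5, 0.5, -3.5]
width: 0.0461
finger_force: 30.0
```

Call:
move_arm([
  {"delta_pos":[0,0,0],"turn":0,"hand":1},
  {"delta_pos":[0,0,0.4],"turn":0,"hand":1},
  {"delta_pos":[0,0,0.4],"turn":0,"hand":1},
  {"delta_pos":[0,0,0.4],"turn":0,"hand":1},
  {"delta_pos":[0,0,0.2],"turn":0,"hand":1},
  {"delta_pos":[0,0,0.1],"turn":0,"hand":1},
  {"delta_pos":[0,0,0],"turn":0,"hand":1},
  {"delta_pos":[0,0,0],"turn":0,"hand":1},
])

```text
t: 18.85
eef_pos: [0.4772, 0.3274, 0.0325]
eef_rot: [0.001, 0.1, 0.995, 0.0]
wrist_force: [0.7, -0.4, -3.3]
width: 0.0461
finger_force: 30.0
```

```bash
python3 -c "
from h import *
plan(476,327,12,78.6)"
```

```text
t 18.9 tcp [477.2 327.4  32.5] psi 78.6 turn -0.000 units [ 0.015 -0.009  0.273] F [ 0.7 -0.4 -3.3] w 46.1
```

Call:
move_arm([
  {"delta_pos":[0,0,0.15],"turn":0,"hand":1},
  {"delta_pos":[0,0,0.06],"turn":0,"hand":1},
  {"delta_pos":[0,0,0.03],"turn":0,"hand":1},
  {"delta_pos":[0,0,0],"turn":0,"hand":1},
  {"delta_pos":[0,0,0],"turn":0,"hand":1},
])

```text
t: 19.48
eef_pos: [0.4768, 0.3272, 0.0138]
eef_rot: [0.0, 0.1, 0.995, 0.0]
wrist_force: [1.2, -0.0, -1.9]
width: 0.0457
finger_force: 30.0
```

Call:
move_arm([
  {"delta_pos":[0,0,0.015],"turn":0,"hand":1},
  {"delta_pos":[0,0,0],"turn":0,"hand":0.35},
  {"delta_pos":[0,0,0],"turn":0,"hand":0.2},
  {"delta_pos":[0,0,0],"turn":0,"hand":0.1},
  {"delta_pos":[0,0,-0.3],"turn":0,"hand":0},
  {"delta_pos":[0,0,-0.6],"turn":0,"hand":0},
  {"delta_pos":[0,0,-0.6],"turn":0,"hand":0},
  {"delta_pos":[0,0,-0.6],"turn":0,"hand":0},
])

```text
t: 20.48
eef_pos: [0.4766, 0.3271, 0.1716]
eef_rot: [-0.0, 0.1, 0.995, 0.0]
wrist_force: [0.8, 0.4, 0.8]
width: 0.0909
finger_force: 0.0
```

```bash
python3 - <<'E'
from h import *
c,p,d=cap('top'); W=world(c,d); hsv=cv2.cvtColor(p,cv2.COLOR_RGB2HSV)
m=(cv2.inRange(hsv,(5,150,120),(16,255,255))>0)&(W[...,2]<.08)&(W[...,2]>.03)&(W[...,1]<-.1)&(W[...,0]>.2)
k,l,st,ce=cv2.connectedComponentsWithStats(m.astype(np.uint8))
for i in range(1,k):
    if st[i,4]>20: print(st[i,4],np.median(W[l==i],0).round(4))
plan(406,-278,180,96.8)
E
```

```text
80 [ 0.6668 -0.3007  0.0465]
82 [ 0.5977 -0.3035  0.0457]
87 [ 0.4404 -0.2751  0.0459]
85 [ 0.3732 -0.2826  0.0467]
t 20.5 tcp [478.8 328.4 177.3] psi 78.6 turn -0.203 units [ 1.921 -7.913 -0.036] F [1.3 2.3 7.5] w 91.3
```

Call:
move_arm([
  {"delta_pos":[0,0,0],"turn":-0.1,"hand":0},
  {"delta_pos":[0,0,0],"turn":-0.103,"hand":0},
  {"delta_pos":[0.148,-0.609,0],"turn":0,"hand":0},
  {"delta_pos":[0.148,-0.609,0],"turn":0,"hand":0},
  {"delta_pos":[0.148,-0.609,0],"turn":0,"hand":0},
  {"delta_pos":[0.148,-0.609,0],"turn":0,"hand":0},
  {"delta_pos":[0.148,-0.609,0],"turn":0,"hand":0},
  {"delta_pos":[0.148,-0.609,0],"turn":0,"hand":0},
])

```text
t: 21.52
eef_pos: [0.4429, 0.0457, 0.1701]
eef_rot: [0.0, -0.06, 0.998, -0.0]
wrist_force: [-0.3, -0.1, 0.3]
width: 0.091
finger_force: 0.0
```

Call:
move_arm([
  {"delta_pos":[0.148,-0.609,0],"turn":0,"hand":0},
  {"delta_pos":[0.148,-0.609,0],"turn":0,"hand":0},
  {"delta_pos":[0.148,-0.609,0],"turn":0,"hand":0},
  {"delta_pos":[0.148,-0.609,0],"turn":0,"hand":0},
  {"delta_pos":[0.148,-0.609,0],"turn":0,"hand":0},
  {"delta_pos":[0.148,-0.609,0],"turn":0,"hand":0},
  {"delta_pos":[0.148,-0.609,0],"turn":0,"hand":0},
  {"delta_pos":[0,0,0],"turn":0,"hand":0},
])

```text
t: 22.52
eef_pos: [0.4039, -0.2824, 0.1699]
eef_rot: [0.0, -0.058, 0.998, -0.001]
wrist_force: [0.1, 0.8, -0.6]
width: 0.0913
finger_force: 0.0
```

```bash
cat >> h.py <<'E'
def orange(cam,save=None):
    c,p,d=cap(cam,save); W=world(c,d); hsv=cv2.cvtColor(p,cv2.COLOR_RGB2HSV)
    m=(cv2.inRange(hsv,(4,140,80),(17,255,255))>0)&(W[...,2]<.05)&(W[...,2]>.04)
    k,l,st,ce=cv2.connectedComponentsWithStats(m.astype(np.uint8))
    for i in range(1,k):
        if st[i,4]>20: print(cam,st[i,4],np.median(W[l==i],0).round(4),np.round(cv2.minAreaRect((W[l==i][:,:2]*1000).astype(np.float32))[0],1))
E
python3 - <<'E'
from h import *
plan(406,-278,7,96.8)
orange('wrist','w3.png'); orange('top')
E
```

```text
t 22.5 tcp [ 403.9 -282.4  169.9] psi 96.7 turn -0.002 units [-0.035  0.055  2.173] F [ 0.1  0.8 -0.6] w 91.3
wrist 678 [ 0.3715 -0.2807  0.045 ] [ 372.4 -282.2]
wrist 436 [ 0.4394 -0.2731  0.0453] [ 439.9 -273.1]
wrist 465 [ 0.5956 -0.3038  0.0447] [ 597.4 -304.4]
top 79 [ 0.6666 -0.3008  0.0463] [ 666.8 -300.8]
top 80 [ 0.5975 -0.3039  0.046 ] [ 598.  -302.9]
top 87 [ 0.4404 -0.2722  0.046 ] [ 441.4 -273.5]
```

Call:
move_arm([
  {"delta_pos":[-0.03,0.06,0.6],"turn":0,"hand":0},
  {"delta_pos":[0,0,0.6],"turn":0,"hand":0},
  {"delta_pos":[0,0,0.5],"turn":0,"hand":0},
  {"delta_pos":[0,0,0.36],"turn":0,"hand":0},
  {"delta_pos":[0,0,0.09],"turn":0,"hand":0.2},
  {"delta_pos":[0,0,0],"turn":0,"hand":1},
  {"delta_pos":[0,0,0],"turn":0,"hand":1},
  {"delta_pos":[0,0,0],"turn":0,"hand":1},
])

```text
t: 23.62
eef_pos: [0.4062, -0.2751, 0.0097]
eef_rot: [0.001, -0.06, 0.998, -0.001]
wrist_force: [0.3, -0.0, -0.2]
width: 0.0541
finger_force: 0.0
```

Call:
move_arm([
  {"delta_pos":[0,0,0],"turn":0,"hand":1},
  {"delta_pos":[0,0,0],"turn":0,"hand":1},
  {"delta_pos":[0,0,0],"turn":0,"hand":1},
  {"delta_pos":[0,0,0],"turn":0,"hand":1},
])

```text
t: 24.12
eef_pos: [0.4062, -0.2753, 0.0094]
eef_rot: [0.001, -0.06, 0.998, -0.001]
wrist_force: [-0.3, 0.2, 9.9]
width: 0.0461
finger_force: 30.0
```

Call:
move_arm([
  {"delta_pos":[0,0,-0.2],"turn":0,"hand":1},
  {"delta_pos":[0,0,-0.4],"turn":0,"hand":1},
  {"delta_pos":[0,0,-0.5],"turn":0,"hand":1},
  {"delta_pos":[0,0,-0.6],"turn":0,"hand":1},
  {"delta_pos":[0,0,-0.2],"turn":0,"hand":1},
  {"delta_pos":[0,0,0],"turn":0.06,"hand":1},
  {"delta_pos":[0,0,0],"turn":0.06,"hand":1},
  {"delta_pos":[0,0,0],"turn":0,"hand":1},
])

```text
t: 25.12
eef_pos: [0.4056, -0.2747, 0.152]
eef_rot: [0.0, 0.034, 0.999, -0.0]
wrist_force: [0.9, -0.3, -3.0]
width: 0.0459
finger_force: 30.0
```

```bash
python3 -c "
from h import *
plan(620.3,-91.6,130,86.1)"
```

```text
t 25.1 tcp [ 405.6 -274.7  152. ] psi 86.1 turn -0.001 units [-2.691  2.63   0.293] F [ 0.9 -0.3 -3. ] w 45.9
```

Call:
move_arm([
  {"delta_pos":[-0.449,0.438,0],"turn":0,"hand":1},
  {"delta_pos":[-0.449,0.438,0],"turn":0,"hand":1},
  {"delta_pos":[-0.449,0.438,0],"turn":0,"hand":1},
  {"delta_pos":[-0.449,0.438,0],"turn":0,"hand":1},
  {"delta_pos":[-0.449,0.438,0],"turn":0,"hand":1},
  {"delta_pos":[-0.449,0.438,0],"turn":0,"hand":1},
  {"delta_pos":[0,0,0],"turn":0,"hand":1},
  {"delta_pos":[0,0,0],"turn":0,"hand":1},
])

```text
t: 26.12
eef_pos: [0.6204, -0.0922, 0.1512]
eef_rot: [-0.0, 0.034, 0.999, -0.0]
wrist_force: [0.0, -0.8, -2.0]
width: 0.0456
finger_force: 30.0
```

```bash
python3 - <<'E'
from h import *
plan(620.3,-91.6,90,86.1)
c,p,d=cap('side'); cv2.imwrite('pics/s3.png',cv2.resize(p[90:270,190:400,::-1],None,fx=3.2,fy=3.2))
W=world(c,d); m=(W[...,2]>.14)&(W[...,2]<.2)&(abs(W[...,0]-.62)<.08)&(abs(W[...,1]+.09)<.05)
hsv=cv2.cvtColor(p,cv2.COLOR_RGB2HSV)
m=(cv2.inRange(hsv,(4,140,80),(17,255,255))>0)&(W[...,2]>.1)
k,l,st,ce=cv2.connectedComponentsWithStats(m.astype(np.uint8))
for i in range(1,k):
    if st[i,4]>20: P=W[l==i]; print(st[i,4],np.median(P,0).round(4),P.min(0).round(3),P.max(0).round(3))
E
```

```text
t 26.1 tcp [620.4 -92.2 151.2] psi 86.1 turn 0.001 units [0.002 0.007 0.816] F [ 0.  -0.8 -2. ] w 45.6
193 [ 0.5823 -0.0736  0.1823] [ 0.575 -0.108  0.149] [ 0.591 -0.065  0.19 ]
27 [ 0.6535 -0.073   0.1604] [ 0.649 -0.075  0.148] [ 0.657 -0.07   0.173]
```

View pics/s3.png

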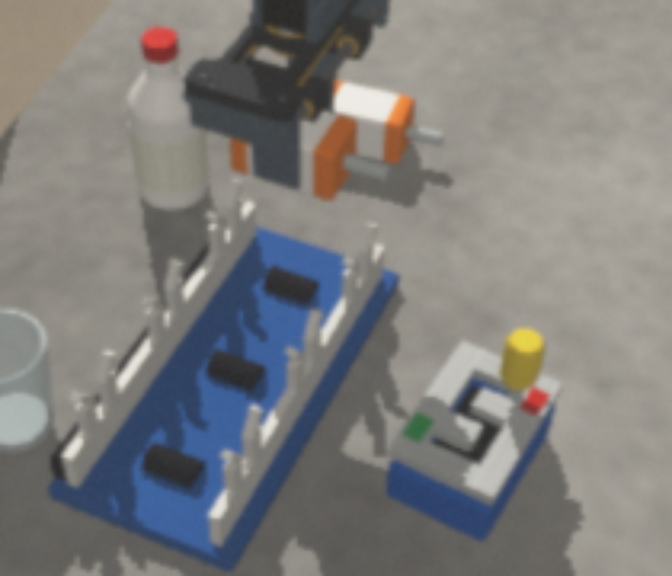

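Call:
move_arm([
  {"delta_pos":[0,0.007,0.4],"turn":0,"hand":1},
  {"delta_pos":[0,0,0.4],"turn":0,"hand":1},
  {"delta_pos":[0,0,0.15],"turn":0,"hand":1},
  {"delta_pos":[0,0,0.1],"turn":0,"hand":1},
  {"delta_pos":[0,0,0.1],"turn":0,"hand":1},
  {"delta_pos":[0,0,0.1],"turn":0,"hand":1},
  {"delta_pos":[0,0,0],"turn":0,"hand":1},
])

```text
t: 27.05
eef_pos: [0.6208, -0.0916, 0.0572]
eef_rot: [-0.0, 0.035, 0.999, 0.0]
wrist_force: [-0.7, 0.2, -2.0]
width: 0.0456
finger_force: 30.0
```

Call:
move_arm([
  {"delta_pos":[0,0,0.08],"turn":0,"hand":1},
  {"delta_pos":[0,0,0.07],"turn":0,"hand":1},
  {"delta_pos":[0,0,0.03],"turn":0,"hand":1},
  {"delta_pos":[0,0,0],"turn":0,"hand":1},
  {"delta_pos":[0,0,0],"turn":0,"hand":1},
])

```text
t: 27.68
eef_pos: [0.6211, -0.0917, 0.0442]
eef_rot: [0.0, 0.035, 0.999, -0.0]
wrist_force: [0.6, -0.6, -2.0]
width: 0.0458
finger_force: 30.0
```

Call:
move_arm([
  {"delta_pos":[0,0,0.02],"turn":0,"hand":1},
  {"delta_pos":[0,0,0],"turn":0,"hand":0.35},
  {"delta_pos":[0,0,0],"turn":0,"hand":0.2},
  {"delta_pos":[0,0,0],"turn":0,"hand":0},
  {"delta_pos":[0,0,-0.3],"turn":0,"hand":0},
  {"delta_pos":[0,0,-0.6],"turn":0,"hand":0},
  {"delta_pos":[0,0,-0.6],"turn":0,"hand":0},
  {"delta_pos":[0,0,0],"turn":0,"hand":0},
])

```text
t: 28.68
eef_pos: [0.623, -0.0921, 0.1587]
eef_rot: [0.003, 0.035, 0.999, -0.001]
wrist_force: [0.2, -0.1, -0.7]
width: 0.0912
finger_force: 0.0
```

```bash
python3 - <<'E'
from h import *
orange('top')
plan(632.5,-303.5,157,91.6)
E
```

```text
top 54 [ 0.6669 -0.3077  0.0466] [ 667.5 -306.8]
top 84 [ 0.5977 -0.3026  0.0457] [ 598.6 -302.8]
t 28.7 tcp [621.8 -91.8 156.5] psi 86.0 turn -0.062 units [-0.063 -2.825 -0.006] F [-0.6  0.1 -0.7] w 91.4
```

Call:
move_arm([
  {"delta_pos":[0,0,0],"turn":-0.062,"hand":0},
  {"delta_pos":[-0.013,-0.565,0],"turn":0,"hand":0},
  {"delta_pos":[-0.013,-0.565,0],"turn":0,"hand":0},
  {"delta_pos":[-0.013,-0.565,0],"turn":0,"hand":0},
  {"delta_pos":[-0.013,-0.565,0],"turn":0,"hand":0},
  {"delta_pos":[-0.013,-0.565,0],"turn":0,"hand":0},
  {"delta_pos":[0,0,0],"turn":0,"hand":0},
  {"delta_pos":[0,0,0],"turn":0,"hand":0},
])

```text
t: 29.72
eef_pos: [0.6313, -0.3026, 0.1538]
eef_rot: [-0.001, -0.014, 1.0, 0.001]
wrist_force: [-0.6, 0.2, -0.1]
width: 0.0913
finger_force: 0.0
```

```bash
python3 - <<'E'
from h import *
plan(632.5,-303.5,7,91.6)
orange('wrist','w4.png'); orange('side')
c,p,d=cap('side'); cv2.imwrite('pics/s4.png',cv2.resize(p[90:270,190:400,::-1],None,fx=3.2,fy=3.2))
E
```

```text
t 29.7 tcp [ 631.3 -302.6  153.8] psi 91.6 turn -0.000 units [-0.016 -0.012  1.957] F [-0.6  0.2 -0.1] w 91.3
wrist 129 [ 0.585  -0.1126  0.0454] [ 584.9 -112. ]
wrist 600 [ 0.596  -0.2995  0.0448] [ 597.9 -304.3]
wrist 81 [ 0.6529 -0.1175  0.0451] [ 653.  -117.4]
wrist 360 [ 0.6651 -0.2962  0.0452] [ 666.2 -299.9]
side 36 [ 0.6652 -0.2967  0.0454] [ 665.5 -300. ]
side 55 [ 0.5952 -0.2998  0.0455] [ 595.6 -302.7]
```

View pics/s4.png

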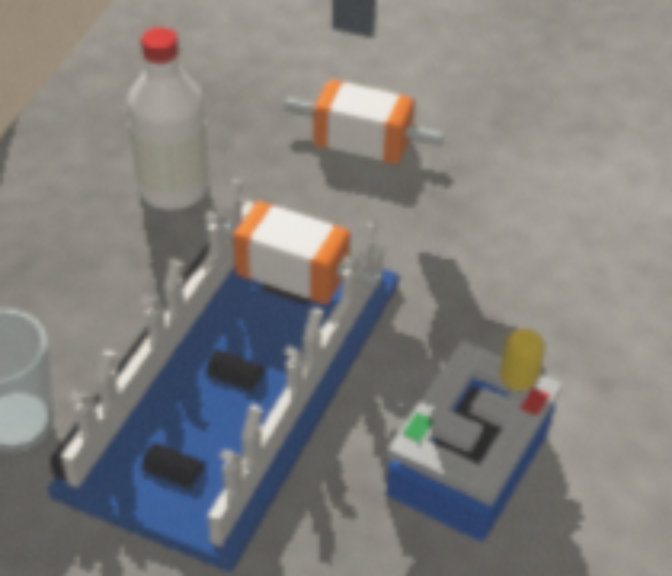

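The first fresh cartridge lies in bay3, at crop (292,250). The other fresh one, crop (364,120), hasn't moved, so I'm grasping it now.

Call:
move_arm([
  {"delta_pos":[-0.01,0,0.6],"turn":0,"hand":0},
  {"delta_pos":[0,0,0.6],"turn":0,"hand":0},
  {"delta_pos":[0,0,0.5],"turn":0,"hand":0},
  {"delta_pos":[0,0,0.23],"turn":0,"hand":0.1},
  {"delta_pos":[0,0,0],"turn":0,"hand":0.2},
  {"delta_pos":[0,0,0],"turn":0,"hand":1},
  {"delta_pos":[0,0,0],"turn":0,"hand":1},
  {"delta_pos":[0,0,0],"turn":0,"hand":1},
])

```text
t: 30.88
eef_pos: [0.633, -0.3035, 0.0112]
eef_rot: [0.001, -0.014, 1.0, -0.0]
wrist_force: [0.0, 0.9, 3.6]
width: 0.0459
finger_force: 11.1
```

Call:
move_arm([
  {"delta_pos":[0,0,0],"turn":0,"hand":1},
  {"delta_pos":[0,0,0],"turn":0,"hand":1},
  {"delta_pos":[0,0,0],"turn":0,"hand":1},
])

```text
t: 31.25
eef_pos: [0.633, -0.3035, 0.0112]
eef_rot: [0.001, -0.014, 1.0, -0.0]
wrist_force: [-1.1, 1.2, 7.9]
width: 0.0457
finger_force: 30.0
```

Call:
move_arm([
  {"delta_pos":[0,0,-0.2],"turn":0,"hand":1},
  {"delta_pos":[0,0,-0.4],"turn":0,"hand":1},
  {"delta_pos":[0,0,-0.5],"turn":0,"hand":1},
  {"delta_pos":[0,0,-0.6],"turn":0,"hand":1},
  {"delta_pos":[0,0,-0.2],"turn":0,"hand":1},
  {"delta_pos":[0,0,0],"turn":0.061,"hand":1},
  {"delta_pos":[0,0,0],"turn":0,"hand":1},
])

```text
t: 32.12
eef_pos: [0.6322, -0.3031, 0.1525]
eef_rot: [-0.0, 0.034, 0.999, 0.0]
wrist_force: [0.1, -0.5, -1.7]
width: 0.0459
finger_force: 30.0
```

```bash
python3 -c "
from h import *
plan(627,8.3,150,86.1)"
```

```text
t 32.1 tcp [ 632.2 -303.1  152.5] psi 86.1 turn 0.000 units [0.352 4.138 0.034] F [ 0.1 -0.5 -1.7] w 45.9
```

Call:
move_arm([
  {"delta_pos":[0.044,0.517,0],"turn":0,"hand":1},
  {"delta_pos":[0.044,0.517,0],"turn":0,"hand":1},
  {"delta_pos":[0.044,0.517,0],"turn":0,"hand":1},
  {"delta_pos":[0.044,0.517,0],"turn":0,"hand":1},
  {"delta_pos":[0.044,0.517,0],"turn":0,"hand":1},
  {"delta_pos":[0.044,0.517,0],"turn":0,"hand":1},
  {"delta_pos":[0.044,0.517,0],"turn":0,"hand":1},
  {"delta_pos":[0.044,0.517,0],"turn":0,"hand":1},
])

```text
t: 33.12
eef_pos: [0.6267, 0.0092, 0.1522]
eef_rot: [-0.001, 0.033, 0.999, 0.0]
wrist_force: [-0.1, -0.1, -2.5]
width: 0.0458
finger_force: 30.0
```

Call:
move_arm([
  {"delta_pos":[0,0,0],"turn":0,"hand":1},
  {"delta_pos":[0,0,0],"turn":0,"hand":1},
])

```text
t: 33.38
eef_pos: [0.627, 0.0077, 0.1524]
eef_rot: [-0.0, 0.033, 0.999, -0.0]
wrist_force: [-0.1, -0.4, -1.4]
width: 0.0456
finger_force: 30.0
```

```bash
python3 - <<'E'
from h import *
plan(627,8.4,43,86.1)
c,p,d=cap('side','s5.png'); W=world(c,d); hsv=cv2.cvtColor(p,cv2.COLOR_RGB2HSV)
m=(cv2.inRange(hsv,(4,140,80),(17,255,255))>0)&(W[...,2]>.04)&(W[...,2]<.25)
k,l,st,ce=cv2.connectedComponentsWithStats(m.astype(np.uint8))
for i in range(1,k):
    if st[i,4]>20: P=W[l==i]; print(st[i,4],np.median(P,0).round(4),P.min(0).round(3),P.max(0).round(3))
E
```

```text
t 33.4 tcp [627.    7.7 152.4] psi 86.2 turn 0.001 units [1.000e-03 1.000e-02 1.459e+00] F [-0.1 -0.4 -1.4] w 45.6
229 [0.589  0.0259 0.1826] [ 0.581 -0.01   0.146] [0.599 0.034 0.19 ]
57 [ 0.5824 -0.0938  0.0778] [ 0.576 -0.114  0.069] [ 0.59  -0.08   0.082]
47 [ 0.584  -0.0685  0.0559] [ 0.577 -0.078  0.042] [ 0.591 -0.066  0.07 ]
```

Call:
move_arm([
  {"delta_pos":[0,0.007,0.4],"turn":0,"hand":1},
  {"delta_pos":[0,0,0.4],"turn":0,"hand":1},
  {"delta_pos":[0,0,0.15],"turn":0,"hand":1},
  {"delta_pos":[0,0,0.1],"turn":0,"hand":1},
  {"delta_pos":[0,0,0.1],"turn":0,"hand":1},
  {"delta_pos":[0,0,0.1],"turn":0,"hand":1},
  {"delta_pos":[0,0,0],"turn":0,"hand":1},
])

```text
t: 34.3
eef_pos: [0.6271, 0.0086, 0.0587]
eef_rot: [-0.0, 0.034, 0.999, 0.0]
wrist_force: [0.1, 0.0, -0.9]
width: 0.0459
finger_force: 30.0
```

Call:
move_arm([
  {"delta_pos":[0,0,0.08],"turn":0,"hand":1},
  {"delta_pos":[0,0,0.07],"turn":0,"hand":1},
  {"delta_pos":[0,0,0.02],"turn":0,"hand":1},
  {"delta_pos":[0,0,0],"turn":0,"hand":1},
  {"delta_pos":[0,0,0],"turn":0,"hand":1},
])

```text
t: 34.92
eef_pos: [0.6274, 0.0085, 0.0464]
eef_rot: [0.0, 0.034, 0.999, -0.0]
wrist_force: [0.4, 0.1, -1.8]
width: 0.0456
finger_force: 30.0
```

Call:
move_arm([
  {"delta_pos":[0,0,0.02],"turn":0,"hand":1},
  {"delta_pos":[0,0,0],"turn":0,"hand":0.35},
  {"delta_pos":[0,0,0],"turn":0,"hand":0.2},
  {"delta_pos":[0,0,0],"turn":0,"hand":0},
  {"delta_pos":[0,0,-0.3],"turn":0,"hand":0},
  {"delta_pos":[0,0,-0.6],"turn":0,"hand":0},
  {"delta_pos":[0,0,-0.6],"turn":0,"hand":0},
  {"delta_pos":[0,0,-0.6],"turn":0,"hand":0},
])

```text
t: 35.92
eef_pos: [0.6271, 0.0085, 0.2039]
eef_rot: [0.0, 0.034, 0.999, 0.0]
wrist_force: [1.0, 0.0, -0.5]
width: 0.091
finger_force: 0.0
```

```bash
python3 -c "
from h import *
plan(417.5,-12,205,80.3)"
```

```text
t 35.9 tcp [627.1   8.5 203.9] psi 86.1 turn 0.065 units [ 2.709 -0.741 -0.015] F [ 1.   0.  -0.5] w 91.0
```

Call:
move_arm([
  {"delta_pos":[0,0,0],"turn":0.065,"hand":0},
  {"delta_pos":[0.542,-0.148,0],"turn":0,"hand":0},
  {"delta_pos":[0.542,-0.148,0],"turn":0,"hand":0},
  {"delta_pos":[0.542,-0.148,0],"turn":0,"hand":0},
  {"delta_pos":[0.542,-0.148,0],"turn":0,"hand":0},
  {"delta_pos":[0.542,-0.148,0],"turn":0,"hand":0},
  {"delta_pos":[0,0,0],"turn":0,"hand":0},
  {"delta_pos":[0,0,0],"turn":0,"hand":0},
])

```text
t: 36.92
eef_pos: [0.4184, -0.012, 0.2027]
eef_rot: [0.001, 0.085, 0.996, -0.0]
wrist_force: [-0.4, 0.0, 0.3]
width: 0.0913
finger_force: 0.0
```

```bash
python3 - <<'E'
from h import *
plan(417.5,-12,84,80.3)
for n in ('top','side'):
    c,p,d=cap(n); W=world(c,d); hsv=cv2.cvtColor(p,cv2.COLOR_RGB2HSV)
    for nm,lo,hi in (('or',(4,140,80),(17,255,255)),('wh',(0,0,140),(180,45,255))):
        m=(cv2.inRange(hsv,lo,hi)>0)&(W[...,2]>.07)&(W[...,2]<.088)&(abs(W[...,0]-.627)<.044)&(abs(W[...,1])<.15)
        k,l,st,ce=cv2.connectedComponentsWithStats(m.astype(np.uint8))
        for i in range(1,k):
            if st[i,4]>10: P=W[l==i]; print(n,nm,st[i,4],np.median(P,0).round(4))
cv2.imwrite('pics/s6.png',cv2.resize(p[90:290,170:400,::-1],None,fx=3,fy=3))
E
```

```text
t 36.9 tcp [418.4 -12.  202.7] psi 80.3 turn -0.000 units [ 0.011 -0.002  1.582] F [-0.4  0.   0.3] w 91.3
top or 97 [0.6605 0.0075 0.0778]
top or 94 [ 0.6544 -0.0927  0.078 ]
top or 98 [0.5923 0.0095 0.0774]
top or 73 [ 0.5887 -0.0866  0.0786]
top wh 337 [0.6282 0.0079 0.0783]
top wh 337 [ 0.6208 -0.0924  0.0781]
side or 57 [ 0.6537 -0.0893  0.0779]
side or 46 [ 0.5871 -0.0835  0.0784]
side or 67 [0.6592 0.0102 0.078 ]
side or 103 [0.5901 0.0153 0.0776]
side wh 289 [ 0.6195 -0.0884  0.0777]
side wh 340 [0.6261 0.011  0.0778]
```

View pics/s6.png

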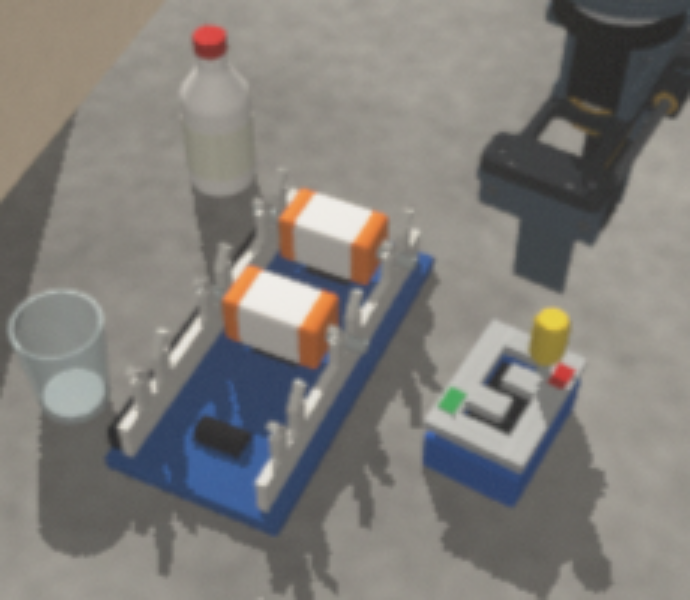

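Both fresh cartridges are home: the tops are at 78 mm at both ends. The knob, crop (550,335), is still at STOP. I'm taking it to RUN.

Call:
move_arm([
  {"delta_pos":[0.01,0,0.5],"turn":0,"hand":0},
  {"delta_pos":[0,0,0.5],"turn":0,"hand":0.3},
  {"delta_pos":[0,0,0.4],"turn":0,"hand":0.3},
  {"delta_pos":[0,0,0.18],"turn":0,"hand":0.5},
  {"delta_pos":[0,0,0],"turn":0,"hand":1},
  {"delta_pos":[0,0,0],"turn":0,"hand":1},
  {"delta_pos":[0,0,0],"turn":0,"hand":1},
  {"delta_pos":[0,0,0],"turn":0,"hand":1},
])

```text
t: 38.02
eef_pos: [0.4173, -0.0118, 0.0843]
eef_rot: [0.001, 0.085, 0.996, -0.0]
wrist_force: [1.6, 0.5, 3.1]
width: 0.0274
finger_force: 30.0
```

```bash
python3 -c "
from h import *
uv(); plan(417.5,-12,84,80.3)"
```

```text
u 0.0 v -1.2 F [1.6 0.5 3.1] w 27.4
t 38.0 tcp [417.3 -11.8  84.3] psi 80.3 turn -0.000 units [-0.004 -0.003  0.004] F [1.6 0.5 3.1] w 27.4
```

Call:
move_arm([
  {"delta_pos":[-0.08,0,0],"turn":0,"hand":1},
  {"delta_pos":[-0.1,0,0],"turn":0,"hand":1},
  {"delta_pos":[-0.1,0,0],"turn":0,"hand":1},
  {"delta_pos":[-0.1,0,0],"turn":0,"hand":1},
  {"delta_pos":[0,0,0],"turn":0,"hand":1},
  {"delta_pos":[0,0,0],"turn":0,"hand":1},
])

```text
t: 38.78
eef_pos: [0.4455, -0.0166, 0.0842]
eef_rot: [0.001, 0.085, 0.996, -0.0]
wrist_force: [1.8, 0.4, 5.6]
width: 0.0272
finger_force: 30.0
```

Call:
move_arm([
  {"delta_pos":[0,0.1,0],"turn":0,"hand":1},
  {"delta_pos":[0,0.11,0],"turn":0,"hand":1},
  {"delta_pos":[0,0.11,0],"turn":0,"hand":1},
  {"delta_pos":[0,0.11,0],"turn":0,"hand":1},
  {"delta_pos":[0,0,0],"turn":0,"hand":1},
  {"delta_pos":[0,0,0],"turn":0,"hand":1},
])

```text
t: 39.52
eef_pos: [0.4509, 0.0154, 0.0842]
eef_rot: [0.001, 0.085, 0.996, 0.0]
wrist_force: [0.8, 0.8, 5.6]
width: 0.0274
finger_force: 30.0
```

```bash
python3 -c "
from h import *
uv()"
```

```text
u 32.4 v 27.4 F [0.8 0.8 5.6] w 27.4
```

Call:
move_arm([
  {"delta_pos":[0.08,0,0],"turn":0,"hand":1},
  {"delta_pos":[0.1,0,0],"turn":0,"hand":1},
  {"delta_pos":[0.1,0,0],"turn":0,"hand":1},
  {"delta_pos":[0.1,0,0],"turn":0,"hand":1},
  {"delta_pos":[0,0,0],"turn":0,"hand":1},
  {"delta_pos":[0,0,0],"turn":0,"hand":1},
])

```text
t: 40.28
eef_pos: [0.4223, 0.0201, 0.0842]
eef_rot: [0.001, 0.085, 0.996, 0.0]
wrist_force: [-0.1, 1.9, 9.9]
width: 0.0274
finger_force: 30.0
```

Call:
move_arm([
  {"delta_pos":[0,0.1,0],"turn":0,"hand":1},
  {"delta_pos":[0,0.11,0],"turn":0,"hand":1},
  {"delta_pos":[0,0.11,0],"turn":0,"hand":1},
  {"delta_pos":[0,0.1,0],"turn":0,"hand":1},
  {"delta_pos":[0,0,0],"turn":0,"hand":1},
  {"delta_pos":[0,0,0],"turn":0,"hand":1},
])

```text
t: 41.02
eef_pos: [0.4277, 0.0513, 0.0842]
eef_rot: [0.0, 0.085, 0.996, 0.0]
wrist_force: [0.1, 1.6, 9.3]
width: 0.0271
finger_force: 30.0
```

```bash
python3 -c "
from h import *
uv()"
```

```text
u 63.9 v -1.5 F [0.1 1.6 9.3] w 27.1
```

Call:
move_arm([
  {"delta_pos":[-0.1,0,0],"turn":0,"hand":1},
  {"delta_pos":[-0.1,0,0],"turn":0,"hand":1},
  {"delta_pos":[-0.1,0,0],"turn":0,"hand":1},
  {"delta_pos":[-0.09,0,0],"turn":0,"hand":1},
  {"delta_pos":[0,0,0],"turn":0,"hand":1},
  {"delta_pos":[0,0,0],"turn":0,"hand":1},
])

```text
t: 41.78
eef_pos: [0.4567, 0.0462, 0.0842]
eef_rot: [0.001, 0.085, 0.996, 0.0]
wrist_force: [2.4, -0.4, 7.2]
width: 0.0273
finger_force: 30.0
```

```bash
python3 -c "
from h import *
uv()"
```

```text
u 63.8 v 27.9 F [ 2.4 -0.4  7.2] w 27.3
```

Call:
move_arm([
  {"delta_pos":[0,0,0],"turn":0,"hand":0.4},
  {"delta_pos":[0,0,0],"turn":0,"hand":0.2},
  {"delta_pos":[0,0,0],"turn":0,"hand":0},
  {"delta_pos":[0,0,-0.4],"turn":0,"hand":0},
  {"delta_pos":[0,0,-0.6],"turn":0,"hand":0},
  {"delta_pos":[0,0,-0.6],"turn":0,"hand":0},
  {"delta_pos":[0,0,0],"turn":0,"hand":0},
  {"delta_pos":[0,0,0],"turn":0,"hand":0},
])

```text
t: 42.78
eef_pos: [0.456, 0.0461, 0.2033]
eef_rot: [-0.0, 0.085, 0.996, -0.0]
wrist_force: [0.1, 0.0, -1.1]
width: 0.091
finger_force: 0.0
```

```bash
python3 - <<'E'
from h import *
c,p,d=cap('wrist','w7.png'); W=world(c,d); hsv=cv2.cvtColor(p,cv2.COLOR_RGB2HSV)
m=(cv2.inRange(hsv,(20,130,80),(33,255,255))>0)&(W[...,2]>.112)&(W[...,2]<.125)
P=W[m]; k=np.array(cv2.minAreaRect((P[:,:2]*1000).astype(np.float32))[0]); e=k-[437.6,17.2]; a=np.radians(80.3)
print('knob',k,'u',np.cos(a)*e[0]+np.sin(a)*e[1]+32,'v',np.sin(a)*e[0]-np.cos(a)*e[1]+14)
cap('side','s7.png')
E
```

```text
knob [456.23324585  45.96108246] u 63.48940278657302 v 27.520918135295528
```

View pics/s7.png

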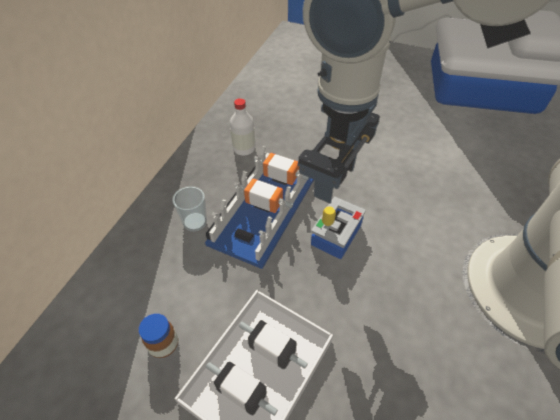

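The lever is at RUN, beside the green mark (knob at (329,214)). Both finished cartridges are in the tray, at (272,345) and (241,387), and the bystanders are standing. One last flatness check, then I'll hand in.

```bash
python3 - <<'E'
from h import *
c,p,d=cap('top'); W=world(c,d)
ok=True
for x,y in ((496.5,420),(477,327)):
    m=(W[...,2]>.043)&(W[...,2]<.07)&(np.hypot(W[...,0]-x/1e3,W[...,1]-y/1e3)<.06)
    P=W[m]; r=cv2.minAreaRect((P[:,:2]*1000).astype(np.float32)); z=np.percentile(P[:,2],[5,50,95])
    print(np.round(r[0]),np.round(r[1]),round(r[2],1),z.round(4)); ok&=abs(z[1]-.051)<.004
if ok: print(manip.finish_job())
E
```

```text
[499. 419.] [48. 84.] 78.3 [0.0463 0.0505 0.0547]
[476. 326.] [47. 84.] 78.6 [0.0457 0.0505 0.0544]
the job is handed in; nothing more can be done
None
```

The job is handed in: the lever went to STOP first, both finished cartridges lie flat in the tray, both fresh ones are seated in bays 2 and 3, the lever is now at RUN, and the bottle, beaker and jar are still standing where they were.

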